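# Close the tin store box: hook the cover under the lip and lower it

## Task

Close the open metal store box on the feed shop's counter with the larger of the two loose covers: hook one short edge of the cover under the box's raised lip with the opposite edge held up, then lower that edge inside the stop wall so that the cover lies flat on the ledge and closes the opening. Let go of it, and leave the smaller lid where it lies.

Things in the scene. Friction and masses are not known exactly. Their poses are not given: they have to be found in the camera images.
- store_box: Fixed open box of bare sheet metal with tins inside, 230 (x) by 170 (y) mm. Origin: centre of underside, z up. Flat ledge inside at 80 mm height round a 170 x 110 mm opening. Inside length 220 mm between the lip's back wall (inner face x -110) and the stop wall (inner face x +110, top 30 mm above ledge). The y sides end at ledge height. The cover goes in tilted 10 to 20 degrees, lip end first.
- lip_mouth (a point): Middle of the lip's free edge, on its underside: box x -80 mm, 26 mm above the ledge; axes as the box. The lip is a 4 mm metal sheet over the box's full width that starts from the back wall (x -110 mm, underside 12 mm above ledge) and slopes up toward +x to this edge, whose top is 32 mm above the ledge.
- cover_grip (a point): Larger loose cover: bare metal plate 200 (x) by 150 (y) by 6 mm, about 0.35 kg, with a wooden grip bar upright on its middle, 16 (x) by 70 (y) by 32 mm tall. Point: centre of the bar, 22 mm above the plate's underside; z is the plate's upward normal. Both 150 mm edges are alike; either may go under the lip. Seated, the point is 102 mm above the box's underside.
- small_lid_grip (a point): Smaller loose lid of another box, to be left alone: plate 125 (x) by 100 (y) by 6 mm with the same 16 by 70 by 32 mm wooden grip bar. Point: centre of the bar, 22 mm above the plate's underside; z up.

How it is judged:
By the outcome, as a careful person would: the job done as asked, in the order asked, and still so for the second after the job is handed in, with the robot touching nothing.
It also fails if it takes over 42 s, if anything falls off the work surface, if the arm or the gripper's body presses on something with over 40 N, if the wrist force passes 120 N, or if a joint passes its speed limit or range.

## Robot

A 6-joint arm with a two-finger parallel gripper is mounted at the origin on the work surface. World frame = base frame: x ahead of the robot, y to its left, z up, the work surface at z = 0. Lengths are in m, angles in rad, forces in N, time in s.
With the tool pointing down it reaches from about 0.425 to 0.95 m from the base axis. Payload 3.5 kg.
Tool frame: the origin (TCP) lies on the centre line of the jaws, within the pads' length; the fingertips stand 25 mm ahead of it and the grasp point (between the pads) lies 6 mm ahead of it (ctrl.finger_overhang is the distance from the TCP to the fingertips, in m); z points along the fingers, y is the line along which they close (so a half turn about z gives the same grasp; the last joint's range is limited). The gripper opens to 85 mm and grips with 20 to 120 N. Pads are 22 mm wide; open, the fingers measure 114 mm over their backs; the gripper's body (76 mm by 85 mm) begins 54 mm behind the grasp point. The pads swing forward as they close: fully open they stand 13 mm farther back than shut.
Start: joints at [1.058, 0.286, 1.577, -0, 1.279, -0.15], TCP at [0.24, 0.631, 0.217] pointing down, gripper open.
Joint ranges: [-2.77, 2.77], [-0.9, 2.22], [0.21, 2.48], [-1.53, 4.67], [0.24, 2.81], [-2.84, 2.84]. Speed limits (rad/s): [2.79, 2.79, 3.14, 3.14, 3.14, 3.14].

## Interface

Orientations are given as a unit quaternion [x, y, z, w].
In Python, from plant import get_state, imaging, job, ctrl gives the robot as it stands.
- The arm moves only by the tool jog_arm, never from a script. Its argument "increments" is a list of rows, each an object of numbers: "dx", "dy", "dz": the shift along the world's x, y, z each as a share of 12 cm, from -1 to 1; "ax", "ay", "az": the turn, a rotation vector about the world's x, y, z each as a share of pi/2 rad, from -1 to 1; "gripper": the gripper command: -1 is shut, 1 is fully open, values between are in proportion. A call has 1 to 10 rows; each row is the pose to reach, as a shift and turn from the pose commanded when the call began; what a row does not reach only later rows make up. A row lasts 1/10 s, in which the tool goes at most 50 mm and 8.59 degrees, less where a joint would pass 70% of its speed; a pose out of reach is approached as far as the arm can. A call with a number of a shift or a turn outside -1 to 1 is refused whole. A call with a gripper value outside its range is refused whole. The fingers move at their own pace and stop on an object; "force" is the grip in N (left out, the last holds). Time passes only in rows, so rows that repeat a pose let the fingers close. It gives the time, the measured TCP pose, the force, the opening and the grip force at its end, in the units of the state.
- get_state(): the state, without advancing time (a new reading comes with each control period).
- imaging.read_camera(name): name is "side" or "top"; returns a dict with "frame" (384x512x3 uint8, blue, green, red), "depth" (384x512 float32, m along the optical axis (not along the pixel's ray), 0 where there is no reading), "camera_matrix" (3x3 intrinsics, pixels), "extrinsics" (4x4, takes a point from camera to world coordinates). Camera axes: x right, y up, looking along -z (the intrinsics and any distortion apply to the point x, -y, -z); pixel columns grow to the right and rows downward; lengths in m; the calibration is good to about 2 mm. A picture is of the moment at which its call begins.
- job.sign_off(): hands the job in; it is judged then, once.
The state is a dict: "time": time; "qpos": joint angles; "dq": joint speeds; "joint_efforts": joint torques, N m; "eef_pos": TCP position; "tcp_rot": TCP orientation; "contact_force": force on the tool from outside, world axes, zero at the start; "wrist_torque": the same for the moment, N m; "opening": opening from 0.0 (shut) to 1.0 (fully open); "finger_force": force on a finger pad.
Only numpy, scipy, OpenCV 4.12 (cv2) and the standard library are available. Lean on these libraries where they do the work, as an engineer would, in place of code of your own. Each camera call takes 0.05 s, during which the arm holds its last target. There are 200 camera calls.

## Working session

There is one attempt and no reset: what is moved stays moved. The work goes in short steps, Python scripts to look and compute and a tool call to move; the robot and the scene stay as the last step left them, time stands still between calls to the robot, and variables do not carry over. Pictures are saved under pics/ and viewed, at most 10 in all, crops included, and the job is handed in when it is done.

Besides the shell and the picture viewer there is one more tool, called as a command line: name --argument value ..., lists and objects as JSON in quotes. jog_arm: Moves the arm, as the interface text tells. Shift numbers are shares of 12 cm and turn numbers shares of pi/2 rad, none past 1 either way. Its arguments: {"type":"object","properties":{"increments":{"type":"array"},"force":{"type":"number"}},"required":["increments"]}

```bash
mkdir -p pics; cat > h.py <<'E'
import numpy as np, cv2
from plant import get_state, imaging, job, ctrl
def cam(n):
    r=imaging.read_camera(n); np.savez(f'{n}.npz',**r); return r
def world(r,u,v,d=None):
    u=np.asarray(u,float);v=np.asarray(v,float);K=r['camera_matrix'];E=r['extrinsics']
    if d is None: d=r['depth'][v.astype(int),u.astype(int)]
    p=np.stack([(u-K[0,2])/K[0,0]*d,-(v-K[1,2])/K[1,1]*d,-d],-1)
    return p@E[:3,:3].T+E[:3,3]
E
python3 - <<'E'
from h import *
for n in('top','side'):
    r=cam(n); cv2.imwrite(f'pics/{n}0.png',r['frame'])
    print(n,r.keys(),r['camera_matrix'],r['extrinsics'].round(3),(r['depth']==0).mean())
s=get_state(); print(s['eef_pos'],s['tcp_rot'],s['time'],ctrl.finger_overhang)
E
```

```text
top dict_keys(['frame', 'depth', 'camera_matrix', 'extrinsics']) [[484.38094727   0.         255.88324984]
 [  0.         484.38094727 191.05511052]
 [  0.           0.           1.        ]] [[ 0.005  0.983 -0.185  0.36 ]
 [-1.     0.006  0.005  0.029]
 [ 0.006  0.185  0.983  1.059]
 [ 0.     0.     0.     1.   ]] 0.0037790934244791665
side dict_keys(['frame', 'depth', 'camera_matrix', 'extrinsics']) [[449.66245378   0.         247.92406955]
 [  0.         449.66245378 182.50782063]
 [  0.           0.           1.        ]] [[-0.999  0.011 -0.052  0.476]
 [-0.05  -0.509  0.859  0.804]
 [-0.017  0.861  0.509  0.558]
 [ 0.     0.     0.     1.   ]] 0.0039825439453125
[0.23919228 0.63053428 0.21605474] [ 1.80420230e-01  9.83589025e-01 -1.02021401e-03 -3.61134168e-04] 0.1 0.025
```

View pics/top0.png

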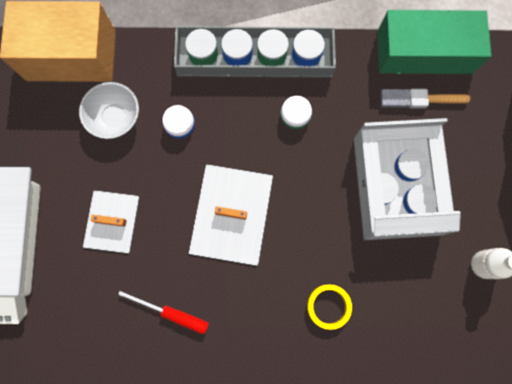

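View pics/side0.png

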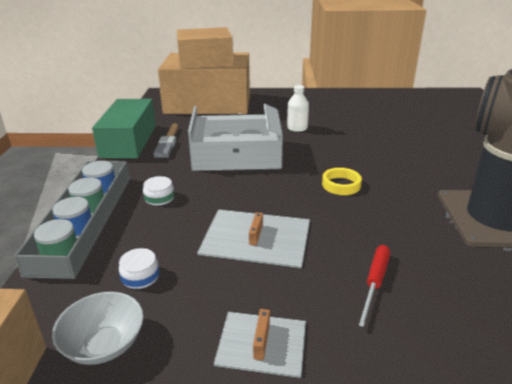

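Top view: the large cover's bar is at (231,212), the small lid's at (108,220), and the box spans (357–458, 120–240), its wide strip (the lip?) at the bottom and a thin wall at the top. The side view shows the box at (190–282, 105–167). I'll enlarge the box and compute positions.

```bash
python3 - <<'E'
from h import *
t=dict(np.load('top.npz'));s=dict(np.load('side.npz'))
a=cv2.resize(t['frame'][105:250,340:475],None,fx=4,fy=4,interpolation=2)[:600]
b=cv2.resize(s['frame'][95:180,180:295],None,fx=3.4,fy=3.4,interpolation=2)
im=np.zeros((600,800,3),np.uint8); im[:min(600,a.shape[0]),:400]=cv2.resize(a,(400,a.shape[0]*400//a.shape[1]))[:600] if 0 else 0
a=cv2.resize(t['frame'][105:250,340:475],(400,430),interpolation=2); im[:430,:400]=a; im[:b.shape[0],405:405+b.shape[1]]=b
cv2.imwrite('pics/box.png',im)
# cover plate/bar from both cameras by segmentation in world coords
vv,uu=np.mgrid[:384,:512]
for n,r in(('top',t),('side',s)):
    P=world(r,uu,vv); hsv=cv2.cvtColor(r['frame'],cv2.COLOR_BGR2HSV)
    x,y,z=P[...,0],P[...,1],P[...,2]
    br=(hsv[...,1]>130)&(hsv[...,0]<20)&(z>.018)&(z<.06)&(r['depth']>0)
    k,l,st,c=cv2.connectedComponentsWithStats(br.astype(np.uint8))
    for i in range(1,k):
        if st[i,4]>30:
            q=P[l==i]; top=q[q[:,2]>np.percentile(q[:,2],60)]
            print(n,'bar',c[i].round(),q.mean(0).round(4),'z95',np.percentile(q[:,2],95).round(4),'top rect',cv2.minAreaRect((top[:,:2]*1000).astype(np.float32)))
    pl=(hsv[...,1]<60)&(hsv[...,2]>100)&(z>-.004)&(z<.015)&(r['depth']>0)
    k,l,st,c=cv2.connectedComponentsWithStats(pl.astype(np.uint8))
    for i in range(1,k):
        if st[i,4]>900:
            q=P[l==i]; print(n,'plate',c[i].round(),np.median(q[:,2]).round(4),cv2.minAreaRect((q[:,:2]*1000).astype(np.float32)))
    bx=(x>.25)&(x<.56)&(y<-.2)&(y>-.45)&(z>.03)
    q=P[bx]; print(n,'box',q.min(0),q.max(0))
    for zl,zh in((.074,.086),(.088,.1),(.1,.106),(.106,.118)):
        g=q[(q[:,2]>zl)&(q[:,2]<zh)]; print(zl,len(g),cv2.minAreaRect((g[:,:2]*1000).astype(np.float32)))
    for u,v in ((375,225),(415,222),(455,222),(365,180),(445,180),(405,128)) if n=='top' else ():
        print(u,v,P[v,u].round(4))
E
```

```text
top bar [77. 66.] [0.8345 0.4275 0.0391] z95 0.0575 top rect ((833.7288208007812, 429.71099853515625), (106.4588394165039, 231.64300537109375), 32.452972412109375)
top bar [450.  98.] [ 0.7743 -0.4152  0.0203] z95 0.023 top rect ((774.167724609375, -411.17193603515625), (12.141538619995117, 87.72773742675781), 0.5931802988052368)
top bar [230. 213.] [0.5055 0.0784 0.0376] z95 0.041 top rect ((505.5797424316406, 77.63247680664062), (65.48362731933594, 14.28576374053955), 80.34400939941406)
top bar [108. 220.] [0.4876 0.337  0.0368] z95 0.0403 top rect ((487.79766845703125, 339.76275634765625), (64.89128875732422, 14.034427642822266), 83.24043273925781)
top bar [184. 320.] [0.2822 0.1713 0.0232] z95 0.0272 top rect ((280.923828125, 172.66783142089844), (97.16633605957031, 19.610572814941406), 71.82080841064453)
top plate [112. 115.] 0.0082 ((731.6153564453125, 351.2527770996094), (84.5093994140625, 84.01475524902344), 63.610137939453125)
top plate [402. 170.] 0.0048 ((593.8443603515625, -310.2987060546875), (171.00588989257812, 116.35195922851562), 3.5722672939300537)
top plate [231. 2
[... 1822 characters left out ...]
5, 128.23622131347656), 83.1358413696289)
side plate [101. 336.] 0.0083 ((733.7689208984375, 344.9302978515625), (81.65975952148438, 74.47503662109375), 41.96369934082031)
side box [ 0.37839957 -0.4499816   0.03008299] [ 0.55999928 -0.20075302  0.12075738]
0.074 513 ((492.51470947265625, -333.4521179199219), (287.57080078125, 147.75967407226562), 73.0503158569336)
0.088 112 ((450.2334899902344, -335.5638427734375), (253.82533264160156, 64.71407318115234), 73.60005187988281)
0.1 127 ((461.0710144042969, -333.28973388671875), (251.47657775878906, 63.25611877441406), 76.70994567871094)
0.106 154 ((486.8049621582031, -294.55126953125), (18.85997772216797, 173.82301330566406), 2.4879209995269775)
```

View pics/box.png

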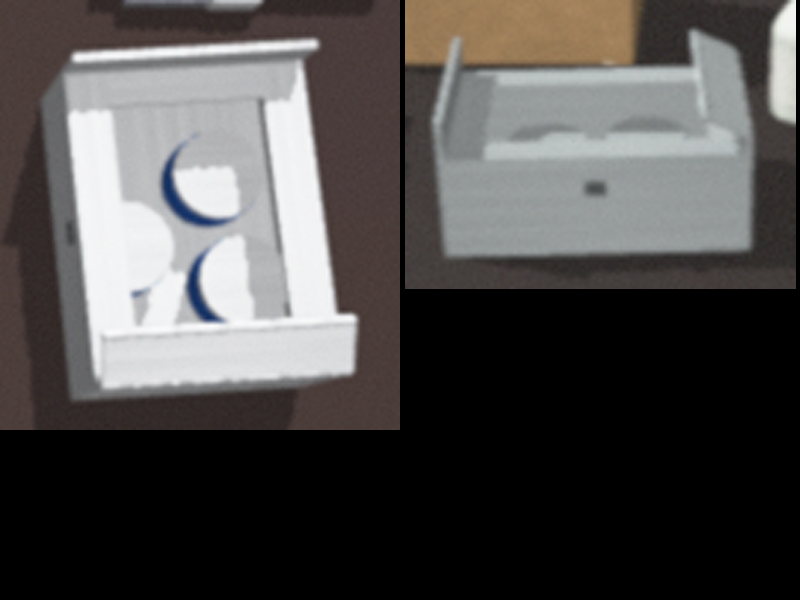

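Close-up: the sloping lip is at the near (−x) end, the bottom strip of the left panel. The thin upright stop wall is at the far end, and the box is yawed about +3°. I'll fit the box more closely while starting the transfer to the cover: five hops, with −78.5° of yaw in total.

```bash
python3 - <<'E'
from h import *
vv,uu=np.mgrid[:384,:512]
for n in('top','side'):
    r=dict(np.load(n+'.npz')); P=world(r,uu,vv)[r['depth']>0]
    m=(abs(P[:,0]-.57)<.16)&(abs(P[:,1]+.29)<.13)&(P[:,2]>.07)&(P[:,2]<.13); q=P[m]
    # yaw from stop wall / lip top strips
    for nm,a,b in(('lip',.44,.52),('stop',.64,.73)):
        g=q[(q[:,0]>a)&(q[:,0]<b)&(q[:,2]>.104)]
        print(n,nm,len(g),cv2.minAreaRect((g[:,:2]*1000).astype(np.float32)),'zmax',np.percentile(g[:,2],97))
    yaw=np.radians(3); c,s=np.cos(yaw),np.sin(yaw)
    w=np.c_[q[:,0]*c+q[:,1]*s,-q[:,0]*s+q[:,1]*c,q[:,2]]
    led=w[abs(w[:,2]-.08)<.004]; 
    print('rot coords origin (.57,-.29)->',.57*c-.29*s,-.57*s-.29*c)
    print('ledge y pct',np.percentile(led[:,1],[1,5,95,99]),'z',np.median(led[:,2]))
    lip=w[(w[:,2]>.09)&(w[:,0]<.52)]; st=w[(w[:,2]>.1)&(w[:,0]>.6)]
    print('lip x',np.percentile(lip[:,0],[1,99]),'y',np.percentile(lip[:,1],[1,99]));print('stop x',np.percentile(st[:,0],[1,99]),'y',np.percentile(st[:,1],[1,99]))
E
```

```text
top lip 854 ((480.4921875, -293.903076171875), (29.08336067199707, 170.76942443847656), 3.657834053039551) zmax 0.11403308651905109
top stop 280 ((684.1265258789062, -280.9268798828125), (6.687980651855469, 170.59710693359375), 3.4735686779022217) zmax 0.11325225623246404
rot coords origin (.57,-.29)-> 0.5540414074996534 -0.31943406013730435
ledge y pct [-0.40188954 -0.39842666 -0.23482584 -0.23243096] z 0.08046601543694976
lip x [0.4415642  0.47852338] y [-0.40185886 -0.23474991]
stop x [0.66499028 0.67172948] y [-0.40050044 -0.2314113 ]
side lip 195 ((484.8608703613281, -294.7363586425781), (21.55771827697754, 173.65757751464844), 3.814770221710205) zmax 0.11367269317416503
side stop 75 ((684.8102416992188, -278.6357727050781), (5.44586181640625, 166.71827697753906), 3.5371949672698975) zmax 0.11197563907398406
rot coords origin (.57,-.29)-> 0.5540414074996534 -0.31943406013730435
ledge y pct [-0.40268433 -0.39761674 -0.23255677 -0.23050802] z 0.08050914784132479
lip x [0.44176898 0.4792541 ] y [-0.40228245 -0.23290818]
stop x [0.66613782 0.67239003] y [-0.39613451 -0.23159127]
```

jog_arm --increments '[{"dx": 0.5,"dy": -1,"dz": 0.2,"az": -0.25},{"dx": 0.5,"dy": -1,"dz": 0.2,"az": -0.25},{"dx": 0.5,"dy": -1,"dz": 0.2,"az": -0.25}]'

```text
$.increments[0]: bad value
```

jog_arm --increments '[{"dx": 0.5,"dy": -1,"dz": 0,"az": -0.25},{"dx": 0.5,"dy": -1,"dz": 0,"az": -0.25},{"dx": 0.5,"dy": -1,"dz": 0,"az": -0.25}]'

```text
$.increments[0]: bad value
```

jog_arm --increments '[{"dx": 0.5,"dy": -1,"dz": 0,"az": -0.25},{"dx": 0.5,"dy": -1,"dz": 0,"az": -0.25},{"dx": 0.5,"dy": -1,"dz": 0,"az": -0.25}]'

```text
$.increments[0]: bad value
```

jog_arm --increments '[{"dx": 0.5,"dy": -1,"dz": -0.4,"az": -0.12},{"dx": 0.5,"dy": -1,"dz": -0.4,"az": -0.12},{"dx": 0.5,"dy": -1,"dz": -0.4,"az": -0.12},{"dx": 0.5,"dy": -1,"dz": -0.4,"az": -0.12}]'

```text
$.increments[0]: bad value
```

jog_arm --increments '[{"dx": 0.5,"dy": -1,"dz": 0.2,"ax": 0,"ay": 0,"az": -0.25,"gripper": 1},{"dx": 0.5,"dy": -1,"dz": 0.2,"ax": 0,"ay": 0,"az": -0.25,"gripper": 1},{"dx": 0.5,"dy": -1,"dz": 0.2,"ax": 0,"ay": 0,"az": -0.25,"gripper": 1}]'

```text
time: 0.4
eef_pos: [0.3, 0.509, 0.2409]
tcp_rot: [0.371, 0.929, -0.001, 0.0]
contact_force: [0.2, -0.6, 0.2]
opening: 0.998
finger_force: 0.0
```

jog_arm --increments '[{"dx": 0.5,"dy": -1,"dz": 0,"ax": 0,"ay": 0,"az": -0.25,"gripper": 1},{"dx": 0.5,"dy": -1,"dz": 0,"ax": 0,"ay": 0,"az": -0.25,"gripper": 1},{"dx": 0.5,"dy": -1,"dz": 0,"ax": 0,"ay": 0,"az": -0.25,"gripper": 1}]'

```text
time: 0.7
eef_pos: [0.3601, 0.3885, 0.2409]
tcp_rot: [0.546, 0.838, -0.0, 0.0]
contact_force: [1.2, 0.1, -0.3]
opening: 0.997
finger_force: 0.0
```

jog_arm --increments '[{"dx": 0.5,"dy": -1,"dz": 0,"ax": 0,"ay": 0,"az": -0.25,"gripper": 1},{"dx": 0.5,"dy": -1,"dz": 0,"ax": 0,"ay": 0,"az": -0.25,"gripper": 1},{"dx": 0.5,"dy": -1,"dz": 0,"ax": 0,"ay": 0,"az": -0.25,"gripper": 1}]'

```text
time: 1.0
eef_pos: [0.4201, 0.2685, 0.2409]
tcp_rot: [0.699, 0.715, -0.0, 0.0]
contact_force: [-0.0, 0.7, 0.4]
opening: 0.997
finger_force: 0.0
```

jog_arm --increments '[{"dx": 0.5,"dy": -1,"dz": -0.3,"ax": 0,"ay": 0,"az": -0.12,"gripper": 0.3},{"dx": 0.5,"dy": -1,"dz": -0.3,"ax": 0,"ay": 0,"az": -0.12,"gripper": 0.3},{"dx": 0.5,"dy": -1,"dz": -0.3,"ax": 0,"ay": 0,"az": -0.12,"gripper": 0.3},{"dx": 0.5,"dy": -1,"dz": -0.3,"ax": 0,"ay": 0,"az": -0.12,"gripper": 0.3}]'

```text
time: 1.4
eef_pos: [0.4798, 0.1474, 0.2031]
tcp_rot: [0.763, 0.647, -0.002, -0.001]
contact_force: [-0.1, 0.5, -0.3]
opening: 0.645
finger_force: 0.0
```

jog_arm --increments '[{"dx": 0.22,"dy": -0.6,"dz": -0.7,"ax": 0,"ay": 0,"az": 0,"gripper": 0.1},{"dx": 0.22,"dy": -0.6,"dz": -0.7,"ax": 0,"ay": 0,"az": 0,"gripper": 0.1},{"dx": 0.22,"dy": -0.6,"dz": -0.7,"ax": 0,"ay": 0,"az": 0,"gripper": 0.1},{"dx": 0.22,"dy": -0.6,"dz": -0.7,"ax": 0,"ay": 0,"az": 0,"gripper": 0.1},{"dx": 0.22,"dy": -0.6,"dz": -0.7,"ax": 0,"ay": 0,"az": 0,"gripper": 0.1}]'

```text
time: 1.9
eef_pos: [0.5063, 0.08, 0.1224]
tcp_rot: [0.761, 0.649, 0.001, 0.0]
contact_force: [1.3, -0.4, 0.1]
opening: 0.55
finger_force: 0.0
```

```bash
python3 - <<'E'
from h import *
r=cam('side'); print(get_state()['eef_pos'])
cv2.imwrite('pics/s1.png',cv2.resize(r['frame'][120:300,150:350],(800,600)[:2] if 0 else (667,600),interpolation=2))
E
```

```text
[0.50677551 0.0802182  0.1230941 ]
```

View pics/s1.png

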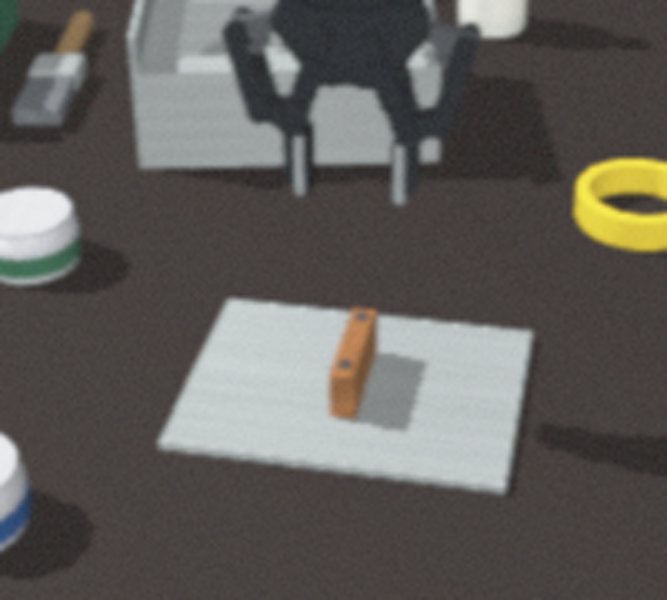

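The open fingertips at (298,195) and (400,200) straddle the bar at (355,355) and are aligned with it. Lowering and gripping.

jog_arm --increments '[{"dx": 0,"dy": 0,"dz": -0.4,"ax": 0,"ay": 0,"az": 0,"gripper": 0.1},{"dx": 0,"dy": 0,"dz": -0.6,"ax": 0,"ay": 0,"az": 0,"gripper": 0.1},{"dx": 0,"dy": 0,"dz": -0.72,"ax": 0,"ay": 0,"az": 0,"gripper": 0.1},{"dx": 0,"dy": 0,"dz": -0.72,"ax": 0,"ay": 0,"az": 0,"gripper": 0.1},{"dx": 0,"dy": 0,"dz": -0.72,"ax": 0,"ay": 0,"az": 0,"gripper": 0.1}]'

```text
time: 2.45
eef_pos: [0.5072, 0.0796, 0.0366]
tcp_rot: [0.761, 0.649, 0.001, 0.001]
contact_force: [-0.4, 0.3, 0.3]
opening: 0.549
finger_force: 0.0
```

jog_arm --increments '[{"dx": 0,"dy": 0,"dz": 0,"ax": 0,"ay": 0,"az": 0,"gripper": -1},{"dx": 0,"dy": 0,"dz": 0,"ax": 0,"ay": 0,"az": 0,"gripper": -1},{"dx": 0,"dy": 0,"dz": 0,"ax": 0,"ay": 0,"az": 0,"gripper": -1},{"dx": 0,"dy": 0,"dz": 0,"ax": 0,"ay": 0,"az": 0,"gripper": -1},{"dx": 0,"dy": 0,"dz": 0,"ax": 0,"ay": 0,"az": 0,"gripper": -1},{"dx": 0,"dy": 0,"dz": 0,"ax": 0,"ay": 0,"az": 0,"gripper": -1},{"dx": 0,"dy": 0,"dz": 0,"ax": 0,"ay": 0,"az": 0,"gripper": -1},{"dx": 0,"dy": 0,"dz": 0,"ax": 0,"ay": 0,"az": 0,"gripper": -1}]' --force 80

```text
time: 3.25
eef_pos: [0.5059, 0.0791, 0.0349]
tcp_rot: [0.761, 0.649, -0.0, -0.0]
contact_force: [-0.2, 1.0, 1.0]
opening: 0.001
finger_force: 0.0
```

```bash
python3 - <<'E'
from h import *
r=cam('side'); t=cam('top'); print(get_state()['eef_pos'],get_state()['opening'])
im=np.hstack([cv2.resize(r['frame'][140:290,170:340],(400,353),interpolation=2),cv2.resize(t['frame'][140:290,150:320],(400,353),interpolation=2)])
cv2.imwrite('pics/s2.png',im)
E
```

```text
[0.50586999 0.0790476  0.03486238] -0.0023124443270281458
```

View pics/s2.png

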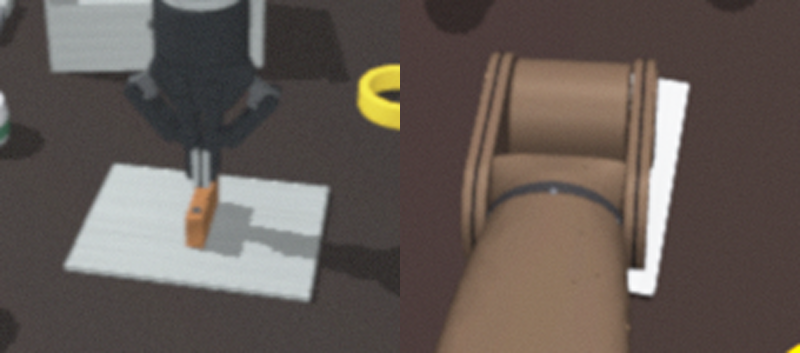

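Side panel: the shut fingers end at about (203,183) near the bar's far end, not around it. I'll measure where they really are.

```bash
python3 - <<'E'
from h import *
r=dict(np.load('side.npz'))
for u in (252,255,258,260):
  for v in range(200,246,4): print(u,v,r['frame'][v,u],world(r,u,v).round(4))
E
```

```text
252 200 [57 51 49] [0.5122 0.0883 0.0958]
252 204 [131 128 125] [0.5123 0.0882 0.0866]
252 208 [148 146 139] [0.5125 0.0868 0.0765]
252 212 [143 143 137] [0.5125 0.0882 0.0682]
252 216 [161 160 154] [0.5127 0.0873 0.0582]
252 220 [162 173 189] [0.5137 0.0695 0.0361]
252 224 [113 151 202] [0.513  0.0852 0.0376]
252 228 [ 97 116 143] [0.5122 0.1025 0.0406]
252 232 [ 89 134 191] [0.5119 0.1117 0.0379]
252 236 [ 64 100 141] [0.512  0.1121 0.0287]
252 240 [ 73 111 156] [0.5121 0.1117 0.0187]
252 244 [ 85 115 155] [0.5123 0.1109 0.0082]
255 200 [51 46 46] [0.5071 0.0747 0.087 ]
255 204 [88 88 84] [0.5066 0.0881 0.0867]
255 208 [114 113 109] [0.5067 0.0877 0.0772]
255 212 [115 113 109] [0.5067 0.0888 0.0687]
255 216 [108 109 105] [0.5067 0.0901 0.0603]
255 220 [ 92 130 179] [0.5076 0.0726 0.0384]
255 224 [ 92 137 195] [0.5072 0.0842 0.037 ]
255 228 [ 90 120 161] [0.5065 0.1005 0.0393]
255 232 [ 79 121 170] [0.5061 0.1119 0.0382]
255 236 [ 66 100 142] [0.5062 0.1108 0.0278]
255 240 [ 73 112 157] [0.5062 0.1137 0.0204]
255 244 [ 81 111 148] [0.5063 0.1126 0.0097]
258 200 [59 53 50] [0.5007 0.
[... 329 characters left out ...]
232 [ 52  80 113] [0.5012 0.0889 0.0211]
258 236 [ 71  94 120] [0.5012 0.09   0.012 ]
258 240 [111 117 125] [0.5011 0.0952 0.0061]
258 244 [133 134 132] [0.5006 0.1087 0.0068]
260 200 [58 53 49] [0.4969 0.0932 0.0991]
260 204 [61 55 51] [0.4971 0.0868 0.086 ]
260 208 [59 57 54] [0.4971 0.0878 0.0774]
260 212 [67 64 60] [0.4971 0.0869 0.0676]
260 216 [68 73 79] [0.4971 0.0879 0.0589]
260 220 [ 69 103 143] [0.4977 0.0694 0.0363]
260 224 [ 59  86 117] [0.4977 0.0713 0.0278]
260 228 [ 65  89 119] [0.4977 0.0721 0.0186]
260 232 [ 97 109 124] [0.4978 0.0689 0.0062]
260 236 [128 133 133] [0.4974 0.0831 0.0069]
260 240 [136 138 132] [0.4971 0.0957 0.0066]
260 244 [136 136 130] [0.4968 0.108  0.0063]
```

The camera puts the shut fingertips at z≈0.055 with the bar top at 0.038, where the reported TCP z of 0.035 would put them at 0.010. So the true tips stand about 45 mm higher than the state and overhang imply, while x and y agree. I'll open, go part way down and check how the offset behaves before committing.

jog_arm --increments '[{"dx": 0,"dy": 0,"dz": 0,"ax": 0,"ay": 0,"az": 0,"gripper": 0},{"dx": 0,"dy": 0,"dz": 0,"ax": 0,"ay": 0,"az": 0,"gripper": 0},{"dx": 0,"dy": 0,"dz": 0,"ax": 0,"ay": 0,"az": 0,"gripper": 0},{"dx": 0,"dy": 0,"dz": 0,"ax": 0,"ay": 0,"az": 0,"gripper": 0},{"dx": 0,"dy": 0,"dz": -0.1,"ax": 0,"ay": 0,"az": 0,"gripper": 0},{"dx": 0,"dy": 0,"dz": -0.2,"ax": 0,"ay": 0,"az": 0,"gripper": 0},{"dx": 0,"dy": 0,"dz": -0.2,"ax": 0,"ay": 0,"az": 0,"gripper": 0}]'

```text
time: 4.05
eef_pos: [0.5036, 0.0791, 0.0082]
tcp_rot: [0.761, 0.649, -0.002, -0.002]
contact_force: [-0.2, 0.1, 0.6]
opening: 0.501
finger_force: 0.0
```

```bash
cat >> h.py <<'E'
def tips():
    r=cam('side'); s=get_state(); vv,uu=np.mgrid[:384,:512]; P=world(r,uu,vv)
    p=s['eef_pos']; f=r['frame'].astype(int); grey=(f.max(2)-f.min(2)<22)
    m=(r['depth']>0)&grey&(abs(P[...,0]-p[0])<.06)&(abs(P[...,1]-p[1]-.008)<.014)&(P[...,2]>.009)&(P[...,2]<p[2]+.06)
    for a in(-1,1):
        g=P[m&((P[...,0]-p[0])*a>0)]
        if len(g): 
            l=g[g[:,2]<np.percentile(g[:,2],12)]; print('finger',a,len(g),'low',l.mean(0).round(4),'zmin',g[:,2].min().round(4))
    print('eef',p.round(4),'open',s['opening'],s['contact_force'],s['time']); return r
E
python3 - <<'E'
from h import *
r=tips(); cv2.imwrite('pics/s3.png',cv2.resize(r['frame'][150:270,190:330],(700,600),interpolation=2))
E
```

```text
finger -1 124 low [0.4786 0.0912 0.0291] zmin 0.0095
finger 1 140 low [0.5297 0.082  0.0295] zmin 0.0244
eef [0.5043 0.0791 0.009 ] open 0.49997671620046236 [-0.50226473 -0.58311173 -0.471673  ] 4.1
```

View pics/s3.png

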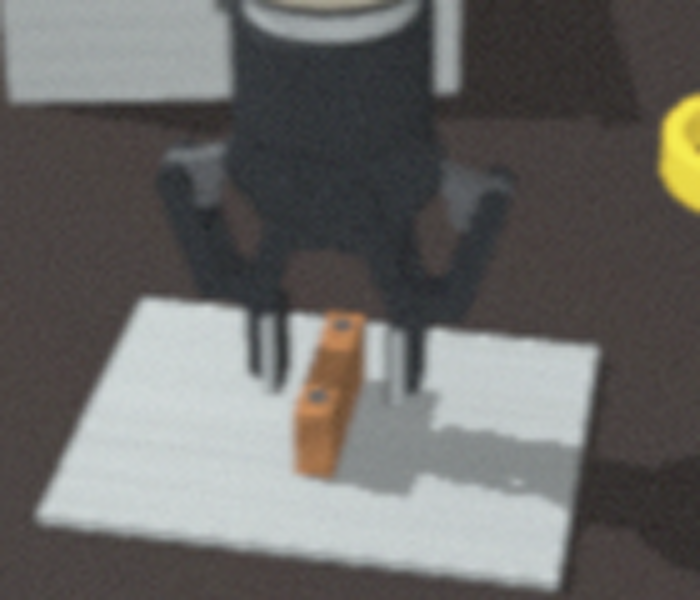

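The fingers now flank the bar: tips at (268,390) and (400,400), with z≈0.025 and the bar in between. Lowering 14 mm more, then closing.

jog_arm --increments '[{"dx": 0,"dy": 0,"dz": -0.06,"ax": 0,"ay": 0,"az": 0,"gripper": 0},{"dx": 0,"dy": 0,"dz": -0.12,"ax": 0,"ay": 0,"az": 0,"gripper": 0},{"dx": 0,"dy": 0,"dz": -0.12,"ax": 0,"ay": 0,"az": 0,"gripper": 0},{"dx": 0,"dy": 0,"dz": -0.12,"ax": 0,"ay": 0,"az": 0,"gripper": -1},{"dx": 0,"dy": 0,"dz": -0.12,"ax": 0,"ay": 0,"az": 0,"gripper": -1},{"dx": 0,"dy": 0,"dz": -0.12,"ax": 0,"ay": 0,"az": 0,"gripper": -1},{"dx": 0,"dy": 0,"dz": -0.12,"ax": 0,"ay": 0,"az": 0,"gripper": -1},{"dx": 0,"dy": 0,"dz": -0.12,"ax": 0,"ay": 0,"az": 0,"gripper": -1},{"dx": 0,"dy": 0,"dz": -0.12,"ax": 0,"ay": 0,"az": 0,"gripper": -1}]' --force 80

```text
time: 5.0
eef_pos: [0.5063, 0.079, -0.0031]
tcp_rot: [0.761, 0.649, 0.0, 0.0]
contact_force: [0.2, -1.0, 2.0]
opening: 0.171
finger_force: 79.0
```

```bash
python3 -c "
from h import *
tips()"
```

```text
finger -1 124 low [0.4925 0.0891 0.0165] zmin 0.0099
finger 1 100 low [0.5248 0.0825 0.0222] zmin 0.0168
eef [ 0.5063  0.0791 -0.0031] open 0.1773896395593609 [-0.33592417  0.60506268  3.18480628] 5.05
```

Gripped: the opening holds at 0.17 with 79 N. Now lift, yaw to the box and carry.

jog_arm --increments '[{"dx": 0,"dy": 0,"dz": 0.25,"ax": 0,"ay": 0,"az": 0,"gripper": -1},{"dx": 0,"dy": 0,"dz": 0.5,"ax": 0,"ay": 0,"az": 0.05,"gripper": -1},{"dx": 0,"dy": 0,"dz": 0.8,"ax": 0,"ay": 0,"az": 0.1,"gripper": -1},{"dx": 0,"dy": 0,"dz": 1,"ax": 0,"ay": 0,"az": 0.143,"gripper": -1},{"dx": 0,"dy": 0,"dz": 1,"ax": 0,"ay": 0,"az": 0.143,"gripper": -1}]'

```text
time: 5.55
eef_pos: [0.5079, 0.079, 0.1194]
tcp_rot: [0.683, 0.73, 0.002, 0.002]
contact_force: [0.7, 0.0, -4.0]
opening: 0.172
finger_force: 79.5
```

jog_arm --increments '[{"dx": 0.05,"dy": -0.25,"dz": 0.3,"ax": 0,"ay": 0,"az": 0,"gripper": -1},{"dx": 0.1,"dy": -0.5,"dz": 0.5,"ax": 0,"ay": 0,"az": 0,"gripper": -1},{"dx": 0.15,"dy": -0.75,"dz": 0.7,"ax": 0,"ay": 0,"az": 0,"gripper": -1},{"dx": 0.2,"dy": -1,"dz": 0.7,"ax": 0,"ay": 0,"az": 0,"gripper": -1},{"dx": 0.2,"dy": -1,"dz": 0.7,"ax": 0,"ay": 0,"az": 0,"gripper": -1}]'

```text
time: 6.05
eef_pos: [0.5296, -0.0439, 0.1985]
tcp_rot: [0.685, 0.728, -0.001, -0.0]
contact_force: [-0.6, 0.1, -5.6]
opening: 0.169
finger_force: 79.6
```

jog_arm --increments '[{"dx": 0.05,"dy": -0.25,"dz": 0,"ax": 0.0,"ay": -0.04,"az": 0,"gripper": -1},{"dx": 0.1,"dy": -0.5,"dz": 0,"ax": 0.005,"ay": -0.08,"az": 0,"gripper": -1},{"dx": 0.15,"dy": -0.75,"dz": 0,"ax": 0.008,"ay": -0.12,"az": 0,"gripper": -1},{"dx": 0.2,"dy": -1,"dz": 0,"ax": 0.01,"ay": -0.166,"az": 0,"gripper": -1},{"dx": 0.2,"dy": -1,"dz": 0,"ax": 0.01,"ay": -0.166,"az": 0,"gripper": -1},{"dx": 0.2,"dy": -1,"dz": 0,"ax": 0.01,"ay": -0.166,"az": 0,"gripper": -1}]'

```text
time: 6.65
eef_pos: [0.5519, -0.1601, 0.1969]
tcp_rot: [0.679, 0.723, 0.094, 0.086]
contact_force: [0.2, 0.7, -4.3]
opening: 0.173
finger_force: 79.5
```

jog_arm --increments '[{"dx": 0.05,"dy": -0.3,"dz": 0,"ax": 0,"ay": 0,"az": 0,"gripper": -1},{"dx": 0.1,"dy": -0.6,"dz": 0,"ax": 0,"ay": 0,"az": 0,"gripper": -1},{"dx": 0.11,"dy": -0.9,"dz": 0,"ax": 0,"ay": 0,"az": 0,"gripper": -1},{"dx": 0.11,"dy": -1,"dz": 0,"ax": 0,"ay": 0,"az": 0,"gripper": -1},{"dx": 0.11,"dy": -1,"dz": 0,"ax": 0,"ay": 0,"az": 0,"gripper": -1},{"dx": 0.11,"dy": -1,"dz": 0,"ax": 0,"ay": 0,"az": 0,"gripper": -1}]'

```text
time: 7.25
eef_pos: [0.5668, -0.2789, 0.1991]
tcp_rot: [0.677, 0.724, 0.095, 0.088]
contact_force: [0.9, 0.9, -3.5]
opening: 0.173
finger_force: 79.6
```

```bash
python3 - <<'E'
from h import *
r=cam('side'); t=cam('top'); s=get_state(); print(s['eef_pos'],s['tcp_rot'],s['contact_force'],s['opening'])
im=np.zeros((384,790,3),np.uint8); im[:,:394]=cv2.resize(r['frame'][40:190,160:314],(394,384),interpolation=2); im[:,396:]=cv2.resize(t['frame'][90:260,320:494],(394,384),interpolation=2)
cv2.imwrite('pics/s4.png',im)
E
```

```text
[ 0.56702898 -0.27876294  0.19979085] [0.67702256 0.72445029 0.09479894 0.08846122] [-0.72251604  0.22317759 -5.5085036 ] 0.17124060537434355
```

View pics/s4.png

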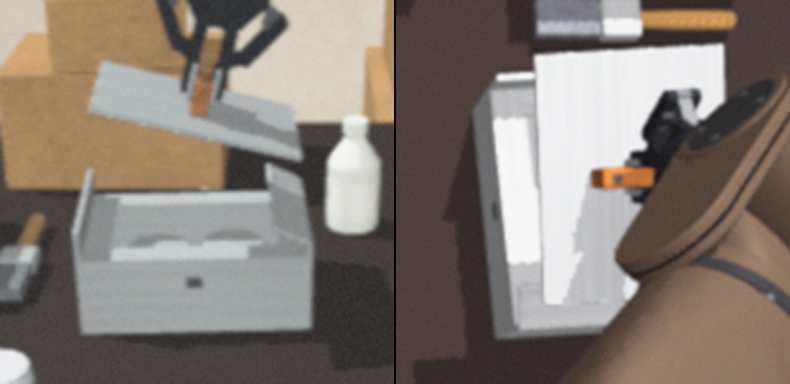

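Side panel: the cover is held tilted, with the lip end (right, (300,158)) low and the stop end (95,85) high. That is the right direction. Now I'll measure the plate's pose in the box frame.

```bash
cat >> h.py <<'E'
BO=np.array([.5715,-.287,.08]); YB=np.radians(3.55)
RB=np.array([[np.cos(YB),-np.sin(YB),0],[np.sin(YB),np.cos(YB),0],[0,0,1]])
def plate(zmin=.125,fresh=True):
    for n in('top','side'):
        r=cam(n) if fresh else dict(np.load(n+'.npz')); vv,uu=np.mgrid[:384,:512]; P=world(r,uu,vv)
        f=r['frame'].astype(int)
        m=(r['depth']>0)&(f.max(2)-f.min(2)<25)&(f.min(2)>105)&(P[...,2]>zmin)&(P[...,2]<.3)&(abs(P[...,0]-.57)<.2)&(abs(P[...,1]+.28)<.14)
        q=(P[m]-BO)@RB
        for _ in range(6):
            A=np.c_[q[:,:2],np.ones(len(q))]; w=np.linalg.lstsq(A,q[:,2],rcond=None)[0]; e=q[:,2]-A@w
            q=q[abs(e)<max(.003,2*e.std())]
        pc=np.percentile
        print(n,len(q),'tilt x deg',np.degrees(np.arctan(w[0])).round(2),'y deg',np.degrees(np.arctan(w[1])).round(2),'x',pc(q[:,0],[.3,99.7]).round(4),'y',pc(q[:,1],[.3,99.7]).round(4),'z@ends',[(w@[x,0,1]).round(4) for x in pc(q[:,0],[.3,99.7])])
        hi=q[q[:,0]>pc(q[:,0],96)]; ed=q
        rect=cv2.minAreaRect((q[:,:2]*1000).astype(np.float32)); print(rect)
    print('box frame ends; ledge z=0, top surface of plate')
E
python3 - <<'E'
from h import *
plate(fresh=False); s=get_state(); print(((s['eef_pos']-BO)@RB).round(4))
E
```

```text
top 4993 tilt x deg 14.88 y deg -0.08 x [-0.102   0.0903] y [-0.0637  0.0843] z@ends [np.float64(0.1033), np.float64(0.1544)]
((-6.00933837890625, 9.538986206054688), (193.43902587890625, 151.03395080566406), 0.2893375754356384)
side 1445 tilt x deg 14.79 y deg -0.11 x [-0.1017  0.0893] y [-0.0654  0.0863] z@ends [np.float64(0.1032), np.float64(0.1537)]
((-6.032020568847656, 8.919502258300781), (191.89370727539062, 155.95066833496094), 0.32544180750846863)
box frame ends; ledge z=0, top surface of plate
[-0.004   0.0085  0.1198]
```

Plate in the box frame: tilt 14.9°, low end at x −102 mm and 103 mm above the ledge, y off by +9 mm, yaw within 0.3°. I'll move +x 40 mm and y −9 mm, then lower it in front of the lip.

jog_arm --increments '[{"dx": 0.2,"dy": -0.03,"dz": 0,"ax": 0,"ay": 0,"az": 0,"gripper": -1},{"dx": 0.34,"dy": -0.055,"dz": 0,"ax": 0,"ay": 0,"az": 0,"gripper": -1},{"dx": 0.34,"dy": -0.055,"dz": -0.2,"ax": 0,"ay": 0,"az": 0,"gripper": -1},{"dx": 0.34,"dy": -0.055,"dz": -0.4,"ax": 0,"ay": 0,"az": 0,"gripper": -1},{"dx": 0.34,"dy": -0.055,"dz": -0.55,"ax": 0,"ay": 0,"az": 0,"gripper": -1},{"dx": 0.34,"dy": -0.055,"dz": -0.65,"ax": 0,"ay": 0,"az": 0,"gripper": -1},{"dx": 0.34,"dy": -0.055,"dz": -0.65,"ax": 0,"ay": 0,"az": 0,"gripper": -1},{"dx": 0.34,"dy": -0.055,"dz": -0.65,"ax": 0,"ay": 0,"az": 0,"gripper": -1}]'

```text
time: 8.15
eef_pos: [0.6084, -0.2872, 0.1233]
tcp_rot: [0.677, 0.724, 0.095, 0.09]
contact_force: [-0.1, -0.5, -3.4]
opening: 0.173
finger_force: 79.5
```

```bash
python3 - <<'E'
from h import *
plate(zmin=.088); s=get_state(); print(((s['eef_pos']-BO)@RB).round(4),s['contact_force'])
r=dict(np.load('side.npz'))
cv2.imwrite('pics/s5.png',cv2.resize(r['frame'][50:190,160:320],(686,600),interpolation=2))
E
```

```text
top 4009 tilt x deg 14.98 y deg -0.16 x [-0.1119  0.1307] y [-0.0749  0.0765] z@ends [np.float64(0.0133), np.float64(0.0782)]
((8.092674255371094, 2.8102188110351562), (151.24713134765625, 251.7881317138672), 87.45897674560547)
side 1634 tilt x deg 14.67 y deg -0.31 x [-0.1132  0.1303] y [-0.0807  0.0821] z@ends [np.float64(0.0148), np.float64(0.0785)]
((8.819953918457031, -1.8797683715820312), (245.05284118652344, 172.8082275390625), 0.08407817035913467)
box frame ends; ledge z=0, top surface of plate
[ 0.0373 -0.0033  0.0445] [-0.37951171  0.19151286 -4.51821793]
```

View pics/s5.png

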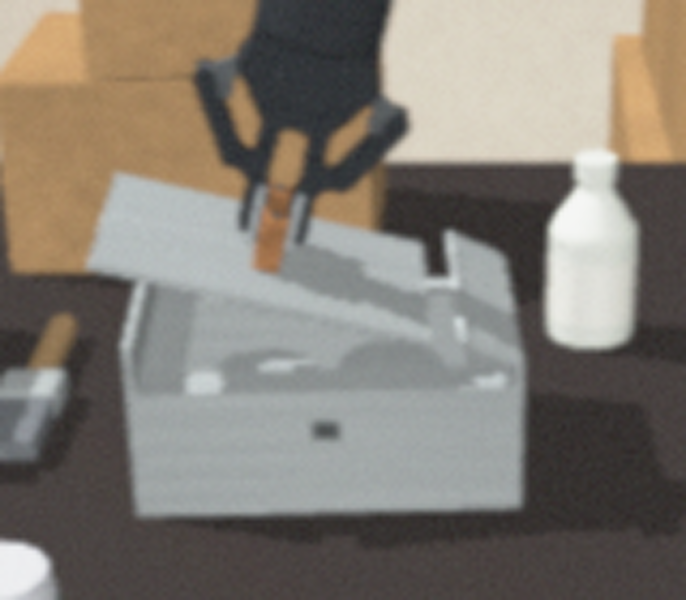

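The cover clears the stop wall (far end at (100,220)). Its low end stands in front of the lip at about (440,330), x≈−62 mm and bottom ≈21 mm above the ledge. I'll lower 8 mm, then slide under the lip.

jog_arm --increments '[{"dx": 0,"dy": 0,"dz": -0.07,"ax": 0,"ay": 0,"az": 0,"gripper": -1},{"dx": -0.08,"dy": -0.005,"dz": -0.08,"ax": 0,"ay": 0,"az": 0,"gripper": -1},{"dx": -0.16,"dy": -0.01,"dz": -0.1,"ax": 0,"ay": 0,"az": 0,"gripper": -1},{"dx": -0.22,"dy": -0.015,"dz": -0.12,"ax": 0,"ay": 0,"az": 0,"gripper": -1},{"dx": -0.28,"dy": -0.02,"dz": -0.13,"ax": 0,"ay": 0,"az": 0,"gripper": -1},{"dx": -0.34,"dy": -0.02,"dz": -0.14,"ax": 0,"ay": 0,"az": 0,"gripper": -1},{"dx": -0.34,"dy": -0.02,"dz": -0.14,"ax": 0,"ay": 0,"az": 0,"gripper": -1},{"dx": -0.34,"dy": -0.02,"dz": -0.14,"ax": 0,"ay": 0,"az": 0,"gripper": -1}]'

```text
time: 9.05
eef_pos: [0.5671, -0.2901, 0.106]
tcp_rot: [0.678, 0.724, 0.095, 0.09]
contact_force: [-0.4, -0.6, -4.2]
opening: 0.171
finger_force: 79.6
```

```bash
python3 - <<'E'
from h import *
plate(zmin=.093); s=get_state(); print(((s['eef_pos']-BO)@RB).round(4),s['contact_force'],s['wrist_torque'],s['tcp_rot'])
r=dict(np.load('side.npz'))
cv2.imwrite('pics/s6.png',cv2.resize(r['frame'][50:190,160:320],(686,600),interpolation=2))
E
```

```text
top 3779 tilt x deg 13.68 y deg -0.52 x [-0.1129  0.0897] y [-0.0754  0.073 ] z@ends [np.float64(0.0107), np.float64(0.06)]
((-11.721885681152344, 1.6522293090820312), (150.34426879882812, 209.02011108398438), 87.92770385742188)
side 1515 tilt x deg 12.91 y deg -0.77 x [-0.1132  0.0893] y [-0.0844  0.0836] z@ends [np.float64(0.0124), np.float64(0.0588)]
((-12.145050048828125, -0.29439544677734375), (177.13368225097656, 203.2982177734375), 89.84564971923828)
box frame ends; ledge z=0, top surface of plate
[-0.0042 -0.0029  0.0261] [-0.01488656  0.38290963 -4.55422562] [-0.07340834  0.33535891 -0.02605572] [0.67750542 0.72383467 0.09461799 0.08998453]
```

View pics/s6.png

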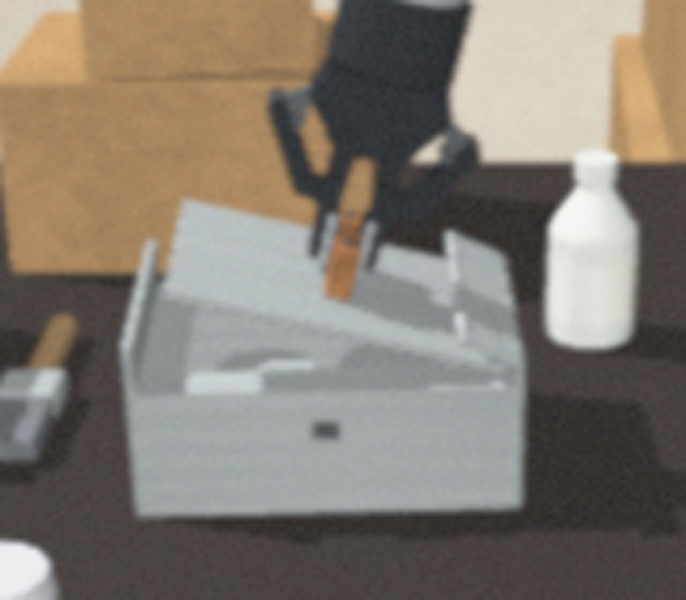

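The lip-side edge is under the lip (right, (500,360)). The far edge is held up inside the stop wall (tip at (175,285), wall at (140,300)), with no contact force. Now I'll lower the far edge by rotating about the hooked edge.

jog_arm --increments '[{"dx": 0,"dy": 0,"dz": -0.04,"ax": -0.002,"ay": 0.03,"az": 0,"gripper": -1},{"dx": 0,"dy": 0,"dz": -0.08,"ax": -0.004,"ay": 0.06,"az": 0,"gripper": -1},{"dx": 0.005,"dy": 0,"dz": -0.12,"ax": -0.005,"ay": 0.09,"az": 0,"gripper": -1},{"dx": 0.005,"dy": 0,"dz": -0.16,"ax": -0.007,"ay": 0.12,"az": 0,"gripper": -1},{"dx": 0.01,"dy": 0,"dz": -0.2,"ax": -0.009,"ay": 0.145,"az": 0,"gripper": -1},{"dx": 0.01,"dy": 0,"dz": -0.225,"ax": -0.01,"ay": 0.165,"az": 0,"gripper": -1},{"dx": 0.01,"dy": 0,"dz": -0.225,"ax": -0.01,"ay": 0.165,"az": 0,"gripper": -1},{"dx": 0.01,"dy": 0,"dz": -0.225,"ax": -0.01,"ay": 0.165,"az": 0,"gripper": -1}]'

```text
time: 9.95
eef_pos: [0.5686, -0.2899, 0.0787]
tcp_rot: [0.683, 0.73, 0.001, 0.001]
contact_force: [0.2, -0.4, -4.4]
opening: 0.172
finger_force: 79.6
```

```bash
python3 - <<'E'
from h import *
plate(zmin=.076); s=get_state(); print(((s['eef_pos']-BO)@RB).round(4),s['contact_force'],s['wrist_torque'],s['tcp_rot'])
E
```

```text
top 3035 tilt x deg -0.64 y deg -3.92 x [-0.0913  0.1115] y [-0.0369  0.0844] z@ends [np.float64(0.0111), np.float64(0.0089)]
((3.2713088989257812, 18.447021484375), (133.12484741210938, 218.31044006347656), 89.88484191894531)
side 2017 tilt x deg -0.99 y deg -2.6 x [-0.1132  0.1122] y [-0.0798  0.0863] z@ends [np.float64(0.01), np.float64(0.0061)]
((0.8568878173828125, -1.4037322998046875), (229.08526611328125, 177.0584716796875), 0.36597296595573425)
box frame ends; ledge z=0, top surface of plate
[-0.0034 -0.0028 -0.0011] [ 0.49762001 -1.03731713 -4.93172772] [-0.05216185 -0.0823139   0.00925559] [6.83448190e-01 7.29998171e-01 7.24737912e-04 8.46735969e-04]
```

Still 2 mm above the ledge with no contact. Settle it, then release.

jog_arm --increments '[{"dx": 0,"dy": 0,"dz": -0.01,"ax": 0,"ay": 0,"az": 0,"gripper": -1},{"dx": 0,"dy": 0,"dz": -0.018,"ax": 0,"ay": 0,"az": 0,"gripper": -1},{"dx": 0,"dy": 0,"dz": -0.018,"ax": 0,"ay": 0,"az": 0,"gripper": -1},{"dx": 0,"dy": 0,"dz": -0.018,"ax": 0,"ay": 0,"az": 0,"gripper": -1}]'

```text
time: 10.45
eef_pos: [0.5683, -0.2901, 0.077]
tcp_rot: [0.683, 0.73, 0.0, 0.001]
contact_force: [-1.4, -0.3, -1.3]
opening: 0.171
finger_force: 79.9
```

jog_arm --increments '[{"dx": 0,"dy": 0,"dz": 0,"ax": 0,"ay": 0,"az": 0,"gripper": 0},{"dx": 0,"dy": 0,"dz": 0,"ax": 0,"ay": 0,"az": 0,"gripper": 0},{"dx": 0,"dy": 0,"dz": 0,"ax": 0,"ay": 0,"az": 0,"gripper": 0},{"dx": 0,"dy": 0,"dz": 0,"ax": 0,"ay": 0,"az": 0,"gripper": 0},{"dx": 0,"dy": 0,"dz": 0,"ax": 0,"ay": 0,"az": 0,"gripper": 0}]'

```text
time: 10.95
eef_pos: [0.5685, -0.2901, 0.0768]
tcp_rot: [0.683, 0.73, 0.001, 0.001]
contact_force: [0.8, 0.3, -0.0]
opening: 0.498
finger_force: 0.0
```

jog_arm --increments '[{"dx": 0,"dy": 0,"dz": 0.2,"ax": 0,"ay": 0,"az": 0,"gripper": 0},{"dx": 0,"dy": 0,"dz": 0.5,"ax": 0,"ay": 0,"az": 0,"gripper": 0},{"dx": 0,"dy": 0,"dz": 0.8,"ax": 0,"ay": 0,"az": 0,"gripper": 0},{"dx": 0,"dy": 0,"dz": 1,"ax": 0,"ay": 0,"az": 0,"gripper": 0},{"dx": 0,"dy": 0,"dz": 1,"ax": 0,"ay": 0,"az": 0,"gripper": 0}]'

```text
time: 11.45
eef_pos: [0.5707, -0.2915, 0.2024]
tcp_rot: [0.683, 0.73, 0.001, 0.006]
contact_force: [0.6, -0.4, 0.7]
opening: 0.5
finger_force: 0.0
```

jog_arm --increments '[{"dx": -0.2,"dy": 0.35,"dz": 0.2,"ax": 0,"ay": 0,"az": 0,"gripper": 0},{"dx": -0.4,"dy": 0.7,"dz": 0.2,"ax": 0,"ay": 0,"az": 0,"gripper": 0},{"dx": -0.8,"dy": 1,"dz": 0.2,"ax": 0,"ay": 0,"az": 0,"gripper": 0},{"dx": -0.8,"dy": 1,"dz": 0.2,"ax": 0,"ay": 0,"az": 0,"gripper": 0},{"dx": -0.8,"dy": 1,"dz": 0.2,"ax": 0,"ay": 0,"az": 0,"gripper": 0}]'

```text
time: 11.95
eef_pos: [0.471, -0.1687, 0.2194]
tcp_rot: [0.683, 0.73, 0.0, -0.0]
contact_force: [0.4, -0.5, -0.1]
opening: 0.507
finger_force: 0.0
```

jog_arm --increments '[{"dx": 0,"dy": 0.35,"dz": 0,"ax": 0,"ay": 0,"az": 0,"gripper": 0},{"dx": 0,"dy": 0.7,"dz": 0,"ax": 0,"ay": 0,"az": 0,"gripper": 0},{"dx": 0,"dy": 1,"dz": 0,"ax": 0,"ay": 0,"az": 0,"gripper": 0},{"dx": 0,"dy": 1,"dz": 0,"ax": 0,"ay": 0,"az": 0,"gripper": 0},{"dx": 0,"dy": 1,"dz": 0,"ax": 0,"ay": 0,"az": 0,"gripper": 0}]'

```text
time: 12.45
eef_pos: [0.4735, -0.0504, 0.2206]
tcp_rot: [0.683, 0.73, 0.0, 0.001]
contact_force: [-0.1, -0.7, -0.0]
opening: 0.502
finger_force: 0.0
```

```bash
python3 - <<'E'
from h import *
t=cam('top'); r=cam('side'); vv,uu=np.mgrid[:384,:512]
for c in(t,r):
    P=(world(c,uu,vv)-BO)@RB; f=c['frame'].astype(int)
    m=(abs(P[...,0])<.07)&(abs(P[...,1])<.07)&(abs(P[...,2]-.006)<.02)&(f.max(2)-f.min(2)<25)
    q=P[m]; w=np.linalg.lstsq(np.c_[q[:,:2],np.ones(len(q))],q[:,2],rcond=None)[0]; print(len(q),'slopes deg',np.degrees(w[:2]).round(2),'z',w[2].round(4))
    b=P[(f[...,2]-f[...,0]>60)&(abs(P[...,0])<.05)&(abs(P[...,1])<.08)&(P[...,2]>.01)]; print('bar',b.mean(0).round(4),b[:,2].max().round(4))
print(get_state()['time'])
im=np.zeros((384,790,3),np.uint8); im[:,:394]=cv2.resize(r['frame'][70:190,170:294],(394,384),interpolation=2); im[:,396:]=cv2.resize(t['frame'][100:260,330:494],(394,384),interpolation=2)
cv2.imwrite('pics/s7.png',im)
E
```

```text
4108 slopes deg [ 0.05 -0.07] z 0.0066
bar [-0.0048  0.0006  0.0367] 0.0431
1066 slopes deg [ 0.01 -0.37] z 0.0067
bar [-0.004   0.0139  0.0309] 0.0406
12.55
```

View pics/s7.png

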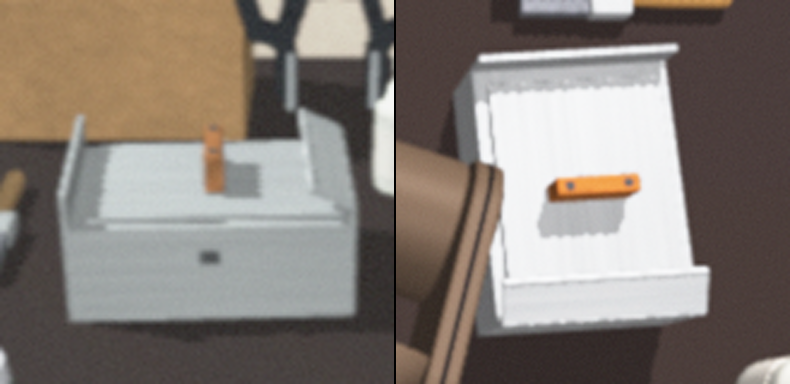

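The cover lies flat: slopes are near 0° and its top is 6.6 mm above the ledge. Its near edge is under the lip ((605,290) in the right panel), its far edge is inside the stop wall, the opening is closed and the arm is clear. Handing in.

```bash
python3 -c "
from plant import job
print(job.sign_off())"
```

```text
the job is handed in; nothing more can be done
None
```

The larger cover lies flat on the ledge, hooked under the lip and inside the stop wall, released with the arm clear; I did not touch the smaller lid, and I handed the job in at about 12.6 s of the 42 s allowed.

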